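# Load the filter cassettes into the purge station and start it

## Robot

A 6-joint arm with a two-finger parallel gripper is mounted at the origin on a cart in front of the work surface, level with it; the furniture and walls round the work are solid. World frame = base frame: x ahead of the robot, y to its left, z up, the work surface at z = 0. Lengths are in m, angles in rad, forces in N, time in s.
With the tool pointing down it reaches from about 0.4 to 0.925 m from the base axis. Payload 12.5 kg.
Tool frame: the origin (TCP) lies midway between the tips of the shut fingers; the grasp point (between the pads) lies 19 mm behind it; z points along the fingers, y is the line along which they close (so a half turn about z gives the same grasp; the last joint's range is limited). The gripper opens to 95 mm and grips with 3 to 60 N. Pads are 20 mm wide; open, the fingers measure 119 mm over their backs; the gripper's body (75 mm by 180 mm) begins 59 mm behind the grasp point.
Start: joints at [1.007, 0.491, 1.559, -0, 1.092, -0.106], TCP at [0.276, 0.561, 0.215] pointing down, gripper open.
Joint ranges: [-3.1, 3.1], [-0.84, 2.19], [0.05, 2.79], [-1.13, 4.28], [0.06, 2.93], [-2.69, 2.69]. Speed limits (rad/s): [2.22, 2.22, 2.79, 3.14, 3.14, 3.14].

## Interface

Orientations are given as a 3x3 rotation matrix whose columns are the frame's x, y, z axes.
In Python, from rig import r gives the robot as it stands.
- The arm moves only by the shell command python3 -m jog 'ROWS' [FORCE]. ROWS is JSON, a list of rows, each an object with "gripper": the finger opening in mm, from 0 to 95.1; "slide": the shift along the tool's x, y, z each as a share of 0.5 m, from -1 to 1, a list of three; "turn": the turn about the tool's z as a share of 360 degrees, from -1 to 1. In form: [{"gripper": gripper, "slide": [tx, ty, tz], "turn": turn}, ...]. A call has 1 to 20 rows; each row is the pose to reach, as a shift and turn from the pose commanded when the call began, along the tool's axes at that moment, turning the shorter way round; what a row does not reach only later rows make up. A row lasts 1/8 s, in which the tool goes at most 62.5 mm and 10.7 degrees, less where a joint would pass 70% of its speed; a pose out of reach is approached as far as the arm can. A call with a number of a shift or a turn outside -1 to 1 is refused whole. A call with a gripper value outside its range is refused whole. The fingers move at their own pace and stop on an object; FORCE is the grip in N (left out, the last holds). Time passes only in rows, so rows that repeat a pose let the fingers close. It gives the time, the measured TCP pose, the force, the opening and the grip force at its end, in the units of the state.
- r.read_state(): the state, without advancing time (a new reading comes with each control period).
- r.camera(name): name is "scene" or "top"; returns (picture, depth): 420x560x3 uint8, blue, green, red; 420x560 float32, m along the optical axis (not along the pixel's ray), 0 where there is no reading.
- r.calibration(name): a dict with "fovy" (degrees; the focal length in pixels is half the picture's height over the tangent of half this angle, whatever the lens; pixels are square), "cx", "cy" (the principal point, pixels), "k1" (the pictures are not rectified: a ray, as slopes to the right and down, at radius r is drawn at 1 + k1 r^2 times it, then the intrinsics apply), "pose" (4x4, takes a point from camera to world coordinates). Camera axes: x right, y up, looking along -z (the intrinsics and any distortion apply to the point x, -y, -z); pixel columns grow to the right and rows downward; lengths in m; the calibration is good to about 2 mm. A picture is of the moment at which its call begins. calibration takes no time and is no camera call.
- r.sign_off(): hands the job in; it is judged then, once.
The state is a dict: "time": time; "qpos": joint angles; "qvel": joint speeds; "effort": joint torques, N m; "tool_pos": TCP position; "orientation": TCP orientation; "force": force on the tool from outside, world axes, zero at the start; "ft_torque": the same for the moment, N m; "width": finger opening in m; "grasp_force": force on a finger pad.
Only numpy, scipy, OpenCV 4.12 (cv2) and the standard library are available. Lean on these libraries where they do the work, as an engineer would, in place of code of your own. Each camera call takes 0.05 s, during which the arm holds its last target. There are 200 camera calls.

## Task

Take the plain steel blanking plate out of its bay in the purge station and lay it flat in the shallow open tray. Fit every filter cassette lying on the mat into the bay of its own width in the purge station: hook its plain edge (the end farther from the grip rib) under the bay's metal lip, then rotate the other end down until the cassette lies flat and fully home on the bay floor. With all of them in, press the keys fully down and let them up, one at a time: first the key in front of each loaded bay, from the narrowest loaded bay to the widest, leaving the key of an empty bay alone, and last the larger start key on the control block. Leave the tin, the white carton and the rubber stopper where they stand.

Things in the scene. Friction and masses are not known exactly. Their poses are not given: they have to be found in the camera images.
- station: fixed steel base plate 166 (x) x 336 (y) x 6 mm on the mat; origin at the middle of its underside. It carries three grey bay modules side by side, in any order, all facing as it does (to its -x, roughly toward the robot), and at its -y end a 150 x 52 x 22 mm control block with the start key. Bay floors are 22 mm above the mat.
- bay_narrow (a point): middle of the floor of the 49.5 mm wide (y), 93 mm long (x) bay; x away from its lip, z up; a seated cassette has its origin and axes here within 2 mm. Walls 8 mm above the floor at the sides and far end. At the near end (x = -46.5 mm) a metal lip reaches over the bay to x = -37.5, underside 12 and top 17 mm above the floor: a cassette cannot drop in flat, tilt it about 15 deg, -x edge down
- bay_medium (a point): middle of the floor of the 61.5 mm wide (y), 93 mm long (x) bay; x away from its lip, z up; a seated cassette has its origin and axes here within 2 mm. Walls 8 mm above the floor at the sides and far end. At the near end (x = -46.5 mm) a metal lip reaches over the bay to x = -37.5, underside 12 and top 17 mm above the floor: a cassette cannot drop in flat, tilt it about 15 deg, -x edge down
- bay_wide (a point): middle of the floor of the 73.5 mm wide (y), 93 mm long (x) bay; x away from its lip, z up; a seated cassette has its origin and axes here within 2 mm. Walls 8 mm above the floor at the sides and far end. At the near end (x = -46.5 mm) a metal lip reaches over the bay to x = -37.5, underside 12 and top 17 mm above the floor: a cassette cannot drop in flat, tilt it about 15 deg, -x edge down
- cassette_narrow: loose filter cassette, about 120 g: aluminium frame with white pleats, 90 (x) x 46 (y) x 6.5 mm (z), with an upright grey grip rib on top, 9 mm thick (x), 36 mm long (y), from z = 6.5 to 38.5 mm, its middle at x = +12 mm. Origin at the middle of the frame's underside; the edge at -x, farther from the rib, is the plain edge that goes under the lip. Absent in some runs.
- grip_narrow (a point): middle of that cassette's grip rib (x = +12 mm, z = 24.5 mm in the cassette's frame); grip it across its 9 mm thickness, fingers closing along the cassette's x
- cassette_medium: loose filter cassette, about 120 g: aluminium frame with white pleats, 90 (x) x 58 (y) x 6.5 mm (z), with an upright grey grip rib on top, 9 mm thick (x), 36 mm long (y), from z = 6.5 to 38.5 mm, its middle at x = +12 mm. Origin at the middle of the frame's underside; the edge at -x, farther from the rib, is the plain edge that goes under the lip. Absent in some runs.
- grip_medium (a point): middle of that cassette's grip rib (x = +12 mm, z = 24.5 mm in the cassette's frame); grip it across its 9 mm thickness, fingers closing along the cassette's x
- cassette_wide: loose filter cassette, about 120 g: aluminium frame with white pleats, 90 (x) x 70 (y) x 6.5 mm (z), with an upright grey grip rib on top, 9 mm thick (x), 36 mm long (y), from z = 6.5 to 38.5 mm, its middle at x = +12 mm. Origin at the middle of the frame's underside; the edge at -x, farther from the rib, is the plain edge that goes under the lip. Absent in some runs.
- grip_wide (a point): middle of that cassette's grip rib (x = +12 mm, z = 24.5 mm in the cassette's frame); grip it across its 9 mm thickness, fingers closing along the cassette's x
- key_narrow (a joint): spring key in front of the 49.5 mm bay: 0 up, 0.008 fully down (m); 5 N at full depth, counts as pressed from 0.005; springs back up
- key_narrow_top (a point): centre of the top of that key, a white disc 24 mm across that moves straight down with it, 32 mm above the bay floor, 74.5 mm to the -x side of the bay's middle
- key_medium (a joint): spring key in front of the 61.5 mm bay: 0 up, 0.008 fully down (m); 5 N at full depth, counts as pressed from 0.005; springs back up
- key_medium_top (a point): centre of the top of that key, a white disc 24 mm across that moves straight down with it, 32 mm above the bay floor, 74.5 mm to the -x side of the bay's middle
- key_wide (a joint): spring key in front of the 73.5 mm bay: 0 up, 0.008 fully down (m); 5 N at full depth, counts as pressed from 0.005; springs back up
- key_wide_top (a point): centre of the top of that key, a white disc 24 mm across that moves straight down with it, 32 mm above the bay floor, 74.5 mm to the -x side of the bay's middle
- start_key (a joint): spring start key on the control block: 0 up, 0.008 fully down (m); 5 N at full depth, counts as pressed from 0.005; springs back up
- start_key_top (a point): centre of the top of the start key, a white disc 30 mm across
- blank: loose blanking plate, about 150 g, no pleats: dark steel plate 90 (x) x 58 (y) x 6.5 mm (z) with the same grip rib as a cassette (9 x 36 mm, z = 6.5 to 38.5 mm, middle at x = +12 mm). Origin at the middle of its underside. It starts seated in the bay_medium bay with its -x edge under the lip: raise the rib end about 15 deg, draw it toward +x, then lift it out.
- tray: fixed open tray on the mat, 120 (x) x 96 (y) x 20 mm high, walls 4 mm; origin at the middle of its underside
- tray_in (a point): middle of the tray's inner floor, in the tray's axes
- tin: bystander: round cream tin 66 mm across, 30 mm high, loose; origin under its middle
- carton: bystander: small white carton 60 x 45 x 52 mm, loose; origin under its middle
- stopper: bystander: rubber stopper 28 mm across, 26 mm high, loose; origin under its middle

How it is judged:
On the way, in this order (a step that is already met when the one before it is completed fails the run):
1. the blanking plate lies flat in the tray and every cassette present is seated in the bay of its own width, plain edge under the lip, flat on the floor (x of blank in the frame of tray_in between -0.02 and 0.02 m and y of blank in the frame of tray_in between -0.025 and 0.025 m and z of blank in the frame of tray_in between -0.004 and 0.004 m and angle between blank's own z axis and vertical below 0.08 rad and x of cassette_narrow in the frame of bay_narrow between -0.004 and 0.004 m and y of cassette_narrow in the frame of bay_narrow between -0.004 and 0.004 m and z of cassette_narrow in the frame of bay_narrow between -0.0025 and 0.0025 m and angle between each of cassette_narrow, cassette_medium, cassette_wide's own z axis and vertical below 0.03 rad and x of grip_narrow in the frame of bay_narrow above 0.005 m and x of cassette_medium in the frame of bay_medium between -0.004 and 0.004 m and y of cassette_medium in the frame of bay_medium between -0.004 and 0.004 m and z of cassette_medium in the frame of bay_medium between -0.0025 and 0.0025 m and x of grip_medium in the frame of bay_medium above 0.005 m and x of cassette_wide in the frame of bay_wide between -0.004 and 0.004 m and y of cassette_wide in the frame of bay_wide between -0.004 and 0.004 m and z of cassette_wide in the frame of bay_wide between -0.0025 and 0.0025 m and x of grip_wide in the frame of bay_wide above 0.005 m), for 0.3 s.
2. the key of the narrow bay is pressed down by 5 mm or more with its cassette seated (skipped if there is no such cassette) (x of cassette_narrow in the frame of bay_narrow between -0.004 and 0.004 m and y of cassette_narrow in the frame of bay_narrow between -0.004 and 0.004 m and z of cassette_narrow in the frame of bay_narrow between -0.0025 and 0.0025 m and angle between cassette_narrow's own z axis and vertical below 0.03 rad and x of grip_narrow in the frame of bay_narrow above 0.005 m and z of key_narrow_top in the frame of cassette_narrow below 0.027 m), for 0.05 s.
3. the key of the medium bay is pressed down by 5 mm or more with its cassette seated (skipped if there is no such cassette) (x of cassette_medium in the frame of bay_medium between -0.004 and 0.004 m and y of cassette_medium in the frame of bay_medium between -0.004 and 0.004 m and z of cassette_medium in the frame of bay_medium between -0.0025 and 0.0025 m and angle between cassette_medium's own z axis and vertical below 0.03 rad and x of grip_medium in the frame of bay_medium above 0.005 m and z of key_medium_top in the frame of cassette_medium below 0.027 m), for 0.05 s.
4. the key of the wide bay is pressed down by 5 mm or more with its cassette seated (skipped if there is no such cassette) (x of cassette_wide in the frame of bay_wide between -0.004 and 0.004 m and y of cassette_wide in the frame of bay_wide between -0.004 and 0.004 m and z of cassette_wide in the frame of bay_wide between -0.0025 and 0.0025 m and angle between cassette_wide's own z axis and vertical below 0.03 rad and x of grip_wide in the frame of bay_wide above 0.005 m and z of key_wide_top in the frame of cassette_wide below 0.027 m), for 0.05 s.
5. the start key is pressed down by 5 mm or more (value of joint start_key above 0.005 m), for 0.05 s.
At the end, for the whole second after the job is handed in: every cassette present lies at rest in its own bay, within 4 mm in x and y, 2.5 mm in height and 0.03 rad of flat, plain edge under the lip; the blanking plate lies at rest flat (0.08 rad) on the tray floor; all keys are up again (under 2 mm) (all of step 1 and linear speed of each of blank, cassette_narrow, cassette_medium, cassette_wide below 0.02 m/s and value of joint each of key_narrow, key_medium, key_wide, start_key below 0.002 m); the robot touches nothing.
It fails at once if the key of a bay pressed while that bay's cassette is absent or more than 60 mm away ((value of joint key_narrow above 0.004 m and horizontal distance between cassette_narrow and bay_narrow above 0.06 m) or (value of joint key_medium above 0.004 m and horizontal distance between cassette_medium and bay_medium above 0.06 m) or (value of joint key_wide above 0.004 m and horizontal distance between cassette_wide and bay_wide above 0.06 m)).
It fails at once if the start key pressed while a cassette is more than 60 mm from its bay (value of joint start_key above 0.004 m and (horizontal distance between cassette_narrow and bay_narrow above 0.06 m or horizontal distance between cassette_medium and bay_medium above 0.06 m or horizontal distance between cassette_wide and bay_wide above 0.06 m)).
It fails at once if two keys down at once (value of joint each of key_narrow, key_medium above 0.004 m or value of joint each of key_narrow, key_wide above 0.004 m or value of joint each of key_narrow, start_key above 0.004 m or value of joint each of key_medium, key_wide above 0.004 m or value of joint each of key_medium, start_key above 0.004 m or value of joint each of key_wide, start_key above 0.004 m).
It fails at once if the tin, the white carton or the rubber stopper moved more than 30 mm or knocked over (distance of any of tin, carton, stopper from where it was at the start of the episode above 0.03 m or angle between any of tin, carton, stopper's own z axis and vertical above 0.5 rad).
Of cassette_narrow, cassette_medium, cassette_wide only 2 to 3 are there at a start; the rules pass over those that are not, and their reading is None.
At some moment in a run one of cassette_narrow, cassette_medium, cassette_wide may be knocked a few centimetres aside while the robot is not near it.
Once in a run the grip may slacken for a moment while it holds something.
It also fails if it takes over 210 s, if anything falls off the work surface, if the arm or the gripper's body presses on something with over 40 N, if the wrist force passes 120 N, or if a joint passes its speed limit or range.

## Working session

There is one attempt and no reset: what is moved stays moved. The work goes in short steps, Python scripts to look and compute and a shell command to move; the robot and the scene stay as the last step left them, time stands still between calls to the robot, and variables do not carry over. Pictures are saved under pics/ and viewed, at most 14 in all, crops included, and the job is handed in when it is done.

```bash
mkdir -p pics; cat > h.py <<'E'
import numpy as np, cv2
from rig import r
def K(name):
    c=r.calibration(name); f=210/np.tan(np.radians(c["fovy"])/2)
    return c,f,np.array(c["pose"])
def ray(name,uv):
    c,f,T=K(name); uv=np.atleast_2d(np.float64(uv))
    M=np.array([[f,0,c["cx"]],[0,f,c["cy"]],[0,0,1]])
    n=cv2.undistortPoints(uv[:,None],M,np.array([c["k1"],0,0,0,0.]))[:,0]
    d=np.c_[n[:,0],-n[:,1],-np.ones(len(n))]@T[:3,:3].T
    return T[:3,3],d
def onz(name,uv,z):
    o,d=ray(name,uv); return o+d*((z-o[2])/d[:,2])[:,None]
def proj(name,P):
    c,f,T=K(name); p=(np.atleast_2d(P)-T[:3,3])@T[:3,:3]
    n=np.c_[p[:,0]/-p[:,2],-p[:,1]/-p[:,2]]; s=1+c["k1"]*(n**2).sum(1)[:,None]
    return n*s*f+[c["cx"],c["cy"]]
def cloud(name,dep):
    v,u=np.mgrid[:420,:560]; uv=np.c_[u.ravel(),v.ravel()]
    o,d=ray(name,uv); return (o+d*dep.reshape(-1,1)).reshape(420,560,3)
def snap(name,f):
    p,d=r.camera(name); cv2.imwrite(f"pics/{f}.png",p); np.save(f"pics/{f}.npy",d); return p,d
E
python3 - <<'E'
from h import *
for n in("scene","top"):
    snap(n,n+"0"); c,f,T=K(n); print(n,f,c["k1"],T.round(3).tolist())
s=r.read_state(); print(s["tool_pos"],np.array(s["orientation"]).round(3).tolist(),s["time"])
E
```

```text
scene 419.2745142458616 0.04325585932300449 [[0.909, 0.244, -0.338, 0.185], [-0.416, 0.558, -0.718, -0.969], [0.014, 0.793, 0.609, 0.793], [0.0, 0.0, 0.0, 1.0]]
top 493.3166591203911 0.03638398050053013 [[-0.004, 0.993, -0.121, 0.428], [-1.0, -0.006, -0.016, -0.128], [-0.016, 0.121, 0.993, 1.386], [0.0, 0.0, 0.0, 1.0]]
[0.27608985 0.56048013 0.21410541] [[-0.897, 0.442, -0.001], [0.442, 0.897, -0.001], [0.0, -0.001, -1.0]] 0.1
```

View pics/scene0.png

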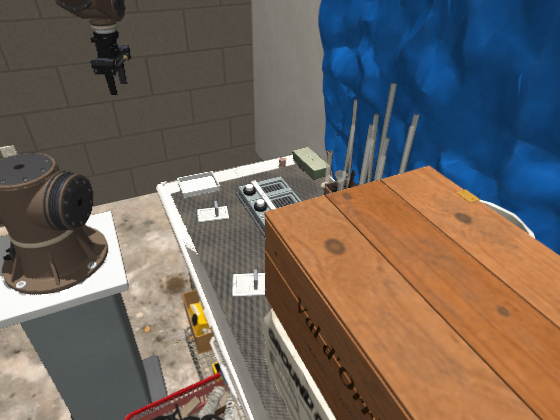

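View pics/top0.png

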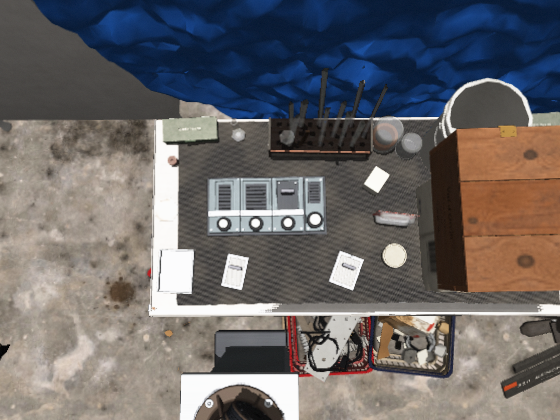

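```bash
python3 - <<'E'
from h import *
p=cv2.imread("pics/top0.png"); c=p[165:300,150:420]
cv2.imwrite("pics/c1.png",cv2.resize(c,None,fx=2.9,fy=2.9,interpolation=cv2.INTER_CUBIC))
d=np.load("pics/top0.npy"); P=cloud("top",d)
# white frames on the mat
hsv=cv2.cvtColor(p,cv2.COLOR_BGR2HSV)
for u,v in((235,271),(346,270)):
    m=((hsv[...,1]<40)&(hsv[...,2]>150)).astype(np.uint8)
    m=cv2.morphologyEx(m,cv2.MORPH_CLOSE,np.ones((7,7)))
    n,l=cv2.connectedComponents(m); m2=(l==l[v+8,u]).astype(np.uint8)
    cs,_=cv2.findContours(m2,cv2.RETR_EXTERNAL,cv2.CHAIN_APPROX_NONE)
    q=max(cs,key=len)[:,0].astype(float); w=onz("top",q,0.0065)[:,:2]
    R=cv2.minAreaRect((w*1000).astype(np.float32)); print(R)
for u,v in((224,223),(256,223),(288,223),(315,219),(224,195),(256,195),(276,200),(188,257),(235,268),(288,190)): print(u,v,P[v,u].round(4))
E
```

```text
((425.685546875, 12.963203430175781), (59.593326568603516, 91.78972625732422), 78.0008544921875)
((427.74664306640625, -295.7132568359375), (71.72760009765625, 91.3785400390625), 69.3644027709961)
224 223 [0.5556 0.0374 0.054 ]
256 223 [ 0.5551 -0.0496  0.054 ]
288 223 [ 0.5545 -0.1364  0.0549]
315 219 [ 0.5648 -0.2095  0.0565]
224 195 [0.6371 0.0418 0.0239]
256 195 [ 0.6366 -0.0477  0.0237]
276 200 [ 0.621  -0.1037  0.0317]
188 257 [ 0.4658  0.1444 -0.0012]
235 268 [0.4342 0.0075 0.0456]
288 190 [ 0.6444 -0.137   0.0585]
```

View pics/c1.png

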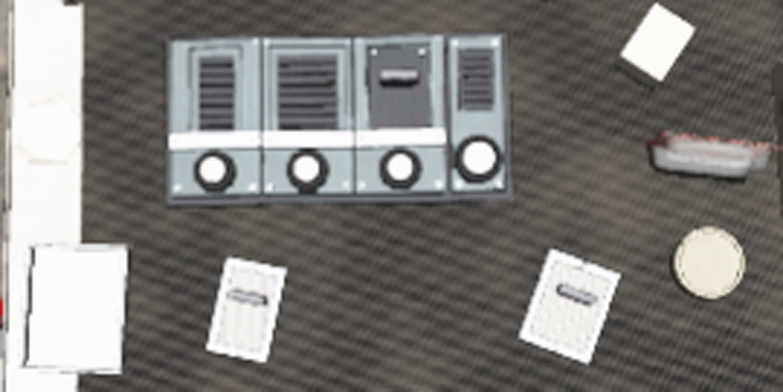

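```bash
python3 - <<'E'
from h import *
p=cv2.imread("pics/top0.png"); d=np.load("pics/top0.npy"); P=cloud("top",d); g=p.min(2)
def blobs(m,z,amin,amax,roi):
    mm=np.zeros_like(m,np.uint8); a,b,c,e=roi; mm[b:e,a:c]=m[b:e,a:c]
    n,l,st,ce=cv2.connectedComponentsWithStats(mm.astype(np.uint8))
    for i in range(1,n):
        if amin<st[i,4]<amax:
            q=np.argwhere(l==i)[:,::-1].astype(float); w=onz("top",q,z)[:,:2]*1000
            R=cv2.minAreaRect(w.astype(np.float32)); print(st[i,4],ce[i].round(1),w.mean(0).round(1),[np.round(x,1) for x in R], "zmed",np.median(P[l==i][:,2]).round(4))
print("keys");blobs(g>200,0.054,40,600,(200,212,335,235))
print("lip");blobs(g>190,0.039,150,2000,(200,195,310,213))
z=P[...,2]
print("ribs");
for z0,roi in((0.0385,(220,255,250,290)),(0.0385,(330,250,365,290)),(0.0605,(270,180,305,195))):
    blobs(abs(z-z0)<0.012 if z0<.05 else z>0.045,z0,8,300,roi)
print("carton etc");blobs(z>0.03,0.052,30,900,(330,150,415,275))
print("tray floor");blobs(g>200,0.0035,200,5000,(158,245,200,300))
print(P[271,[158,160,163,170,176,185,190,193]].round(4))
E
```

```text
keys
356 [252.1 213.4] [581.4 -38.8] [array([579.7, -48. ]), array([258.6,  11. ]), np.float64(89.6)] zmed 0.039
87 [314.7 218.8] [ 565.6 -208.7] [array([ 565.8, -209. ]), array([24.9, 27. ]), np.float64(44.6)] zmed 0.0526
50 [222.8 223. ] [555.7  40.7] [array([555.7,  40.1]), array([19.4, 19.1]), np.float64(45.1)] zmed 0.0539
51 [255.3 222.5] [556.4 -47.7] [array([556.5, -48.2]), array([19.1, 19.1]), np.float64(89.7)] zmed 0.0542
53 [287.7 222.1] [ 557.2 -135.6] [array([ 556.7, -135.7]), array([19.2, 21.2]), np.float64(44.8)] zmed 0.0542
lip
300 [259.2 210.8] [590.1 -57.6] [array([596.7, -47.2]), array([261.5,  19.4]), np.float64(89.6)] zmed 0.0395
ribs
48 [235.2 267.5] [435.7   7.8] [array([435.9,   8.2]), array([34.8,  9.5]), np.float64(78.5)] zmed 0.0386
49 [349.  266.3] [ 437.5 -300.5] [array([ 437.3, -300.2]), array([35.6,  9.8]), np.float64(69.2)] zmed 0.0387
54 [287.5 190.4] [ 642.9 -135.6] [array([ 642.7, -135.6]), array([35.4,  8.3]), np.float64(89.6)] zmed 0.0594
carton etc
175 [351.2 151.6] [ 751.3 -311.9] [array([ 748.8, -311.1]), array([115.3,  14. ]), np.float64(89.4)]
[... 276 characters left out ...]
 567.4, -422.9]), array([108.7,  35.9]), np.float64(81.4)] zmed 0.0911
111 [396.5 257.2] [ 461.2 -426. ] [array([ 457.8, -426.2]), array([50.5, 45.3]), np.float64(89.8)] zmed 0.0316
49 [349.  266.3] [ 437.4 -298.8] [array([ 437.2, -298.5]), array([35.3,  9.7]), np.float64(69.2)] zmed 0.0387
tray floor
1648 [174.6 271.1] [426.9 180. ] [array([425.4, 177.9]), array([150.2,  98.2]), np.float64(1.0)] zmed 0.0043
[[ 4.274e-01  2.215e-01  2.220e-02]
 [ 4.273e-01  2.204e-01  4.800e-03]
 [ 4.273e-01  2.121e-01  4.700e-03]
 [ 4.271e-01  1.933e-01  1.600e-03]
 [ 4.270e-01  1.766e-01  1.500e-03]
 [ 4.269e-01  1.504e-01  6.800e-03]
 [ 4.268e-01  1.366e-01  6.400e-03]
 [ 4.267e-01  1.295e-01 -4.000e-04]]
```

```bash
cat >> h.py <<'E'
def plan(x,y,z,yaw=None):
    "slide/turn shares to bring TCP to x,y,z with tool y at world angle yaw (deg)"
    s=r.read_state(); R=np.array(s["orientation"]); t=np.array(s["tool_pos"])
    a=np.degrees(np.arctan2(R[1,1],R[0,1])); dt=0 if yaw is None else -((yaw-a+90)%180-90)
    print("slide",(R.T@(np.array([x,y,z])-t)/0.5).round(4).tolist(),"turn",round(dt/360,4),"now",t.round(4).tolist(),round(a,2),"t",s["time"])
E
python3 - <<'E'
from h import *
p=cv2.imread("pics/top0.png"); d=np.load("pics/top0.npy"); P=cloud("top",d)
X,Y,Z=P[...,0],P[...,1],P[...,2]
m=(Z>0.014)&(Z<0.03)&(X>0.34)&(X<0.51)&(Y>0.1)&(Y<0.26)
q=np.argwhere(m)[:,::-1]; w=onz("top",q.astype(float),0.02)[:,:2]*1000
print(len(q),w.min(0),w.max(0),cv2.minAreaRect(w.astype(np.float32)))
m=(Z>0.015)&(Z<0.04)&(X>0.68)&(X<0.8)&(Y>0.1)&(Y<0.26); print("stopper",P[m].mean(0),P[m].max(0))
plan(.643,-.1356,.15,90.5)
E
```

```text
255 [367.14609552 123.69433426] [487.73267192 226.246208  ] ((426.974853515625, 175.14065551757812), (99.03284454345703, 119.37548828125), 87.36963653564453)
stopper [0.77441138 0.1717927  0.03024734] [0.79998386 0.2161448  0.03994961]
slide [-1.2736, -0.9243, 0.129] turn -0.0743 now [0.2761, 0.5605, 0.2141] 63.77 t 0.1
```

```bash
python3 -m jog '[{"gripper":60,"slide":[-0.64,-0.46,0],"turn":-0.0743},{"gripper":60,"slide":[-0.64,-0.46,0],"turn":-0.0743},{"gripper":60,"slide":[-0.64,-0.46,0],"turn":-0.0743},{"gripper":60,"slide":[-0.64,-0.46,0],"turn":-0.0743},{"gripper":60,"slide":[-0.64,-0.46,0],"turn":-0.0743},{"gripper":60,"slide":[-0.64,-0.46,0],"turn":-0.0743},{"gripper":60,"slide":[-0.64,-0.46,0],"turn":-0.0743},{"gripper":60,"slide":[-0.64,-0.46,0],"turn":-0.0743}]' 20; python3 -c "
from h import *
plan(.643,-.1356,.1,90.5)"
```

```text
time: 1.1
tool_pos: [0.4621, 0.2117, 0.2144]
orientation: [[-1.0, -0.006, -0.0], [-0.006, 1.0, -0.0], [0.0, -0.0, -1.0]]
force: [0.1, 1.4, -0.9]
width: 0.0601
grasp_force: 0.0
slide [-0.3574, -0.6968, 0.2288] turn -0.0004 now [0.4621, 0.2117, 0.2144] 90.36 t 1.1
```

```bash
python3 -m jog '[{"gripper":60,"slide":[-0.357,-0.697,0.1],"turn":0},{"gripper":60,"slide":[-0.357,-0.697,0.1],"turn":0},{"gripper":60,"slide":[-0.357,-0.697,0.1],"turn":0},{"gripper":60,"slide":[-0.357,-0.697,0.1],"turn":0},{"gripper":60,"slide":[-0.357,-0.697,0.1],"turn":0},{"gripper":60,"slide":[-0.357,-0.697,0.1],"turn":0},{"gripper":60,"slide":[-0.357,-0.697,0.1],"turn":0},{"gripper":60,"slide":[-0.357,-0.697,0.25],"turn":0},{"gripper":60,"slide":[-0.357,-0.697,0.25],"turn":0},{"gripper":60,"slide":[-0.357,-0.697,0.25],"turn":0}]'; python3 - <<'E'
from h import *
p,d=snap("top","top1"); s,_=snap("scene","scene1")
a=cv2.resize(p[165:245,200:330],None,fx=4,fy=4,interpolation=cv2.INTER_CUBIC)
b=cv2.resize(s[150:270,180:330],None,fx=1.8,fy=1.8,interpolation=cv2.INTER_CUBIC)
o=np.zeros((320,800,3),np.uint8);o[:320,:520]=a;o[:216,520:790]=b;cv2.imwrite("pics/v1.png",o)
plan(.643,-.1356,.034,90.5)
E
```

```text
time: 2.35
tool_pos: [0.6433, -0.1327, 0.0899]
orientation: [[-1.0, -0.01, -0.001], [-0.01, 1.0, 0.001], [0.001, 0.001, -1.0]]
force: [-0.1, -0.3, 0.2]
width: 0.06
grasp_force: 0.0
slide [0.0027, -0.0045, 0.1153] turn 0.0002 now [0.6442, -0.1333, 0.0917] 90.58 t 2.45
```

View pics/v1.png

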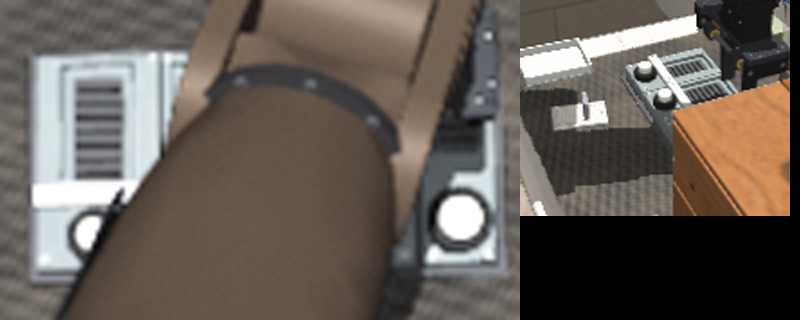

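```bash
python3 -m jog '[{"gripper":60,"slide":[0.002,-0.003,0.11],"turn":0},{"gripper":60,"slide":[0.002,-0.003,0.11],"turn":0},{"gripper":60,"slide":[0.002,-0.003,0.11],"turn":0},{"gripper":60,"slide":[0.002,-0.003,0.11],"turn":0},{"gripper":20,"slide":[0.002,-0.003,0.11],"turn":0},{"gripper":20,"slide":[0.002,-0.003,0.11],"turn":0},{"gripper":20,"slide":[0.002,-0.003,0.11],"turn":0},{"gripper":20,"slide":[0.002,-0.003,0.11],"turn":0},{"gripper":20,"slide":[0.002,-0.003,0.11],"turn":0},{"gripper":20,"slide":[0.002,-0.003,0.11],"turn":0}]' 20;  python3 -c "
from h import *
plan(.643,-.1356,.1,90.5)"
```

```text
time: 3.7
tool_pos: [0.6424, -0.1354, 0.0349]
orientation: [[-1.0, -0.009, 0.0], [-0.009, 1.0, 0.0], [-0.0, 0.0, -1.0]]
force: [-2.0, 1.6, 6.3]
width: 0.0359
grasp_force: 20.0
slide [-0.0013, -0.0004, -0.1302] turn 0.0 now [0.6424, -0.1354, 0.0349] 90.51 t 3.7
```

```bash
python3 -m jog '[{"gripper":20,"slide":[0,0,-0.008],"turn":0},{"gripper":20,"slide":[0,0,-0.016],"turn":0},{"gripper":20,"slide":[0,0,-0.024],"turn":0},{"gripper":20,"slide":[0,0,-0.032],"turn":0},{"gripper":20,"slide":[0,0,-0.034],"turn":0}]' 20;  python3 -m jog '[{"gripper":20,"slide":[-0.008,0,0],"turn":0},{"gripper":20,"slide":[-0.016,0,0],"turn":0},{"gripper":20,"slide":[-0.024,0,0],"turn":0},{"gripper":20,"slide":[-0.032,0,0],"turn":0},{"gripper":20,"slide":[-0.036,0,0],"turn":0},{"gripper":20,"slide":[-0.036,0,0],"turn":0}]'
```

```text
time: 4.32
tool_pos: [0.6431, -0.1356, 0.0525]
orientation: [[-1.0, -0.009, 0.002], [-0.009, 1.0, -0.001], [-0.002, -0.001, -1.0]]
force: [0.4, 0.1, -2.6]
width: 0.0357
grasp_force: 2.0
time: 5.08
tool_pos: [0.6604, -0.1353, 0.0515]
orientation: [[-1.0, -0.009, 0.0], [-0.009, 1.0, 0.0], [-0.0, 0.0, -1.0]]
force: [-0.3, -0.5, -1.1]
width: 0.0357
grasp_force: 20.0
```

```bash
python3 -m jog '[{"gripper":20,"slide":[-0.002,0,-0.03],"turn":0},{"gripper":20,"slide":[-0.002,0,-0.08],"turn":0},{"gripper":20,"slide":[-0.002,0,-0.14],"turn":0},{"gripper":20,"slide":[-0.002,0,-0.14],"turn":0},{"gripper":20,"slide":[-0.002,0,-0.14],"turn":0}]' 20; python3 - <<'E'
from h import *
s,_=snap("scene","scene2")
cv2.imwrite("pics/v2.png",cv2.resize(s[90:230,180:350],None,fx=4,fy=4,interpolation=cv2.INTER_CUBIC))
plan(.427+.011,.175,.15,87.4)
E
```

```text
time: 5.7
tool_pos: [0.6609, -0.1352, 0.1214]
orientation: [[-1.0, -0.009, -0.0], [-0.009, 1.0, 0.0], [0.0, 0.0, -1.0]]
force: [-1.0, 0.9, -1.7]
width: 0.0358
grasp_force: 20.0
slide [0.4401, 0.6243, -0.0575] turn 0.0087 now [0.6608, -0.1351, 0.1209] 90.52 t 5.75
```

View pics/v2.png

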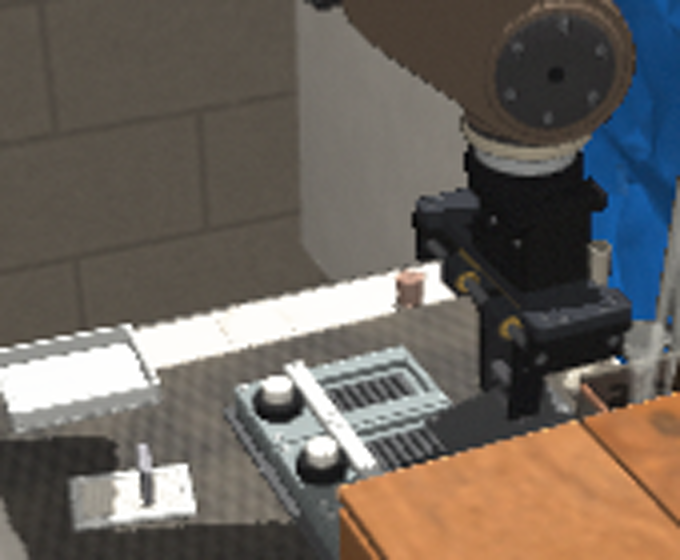

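```bash
python3 -m jog '[{"gripper":20,"slide":[0.44,0.624,-0.03],"turn":0.0087},{"gripper":20,"slide":[0.44,0.624,-0.03],"turn":0.0087},{"gripper":20,"slide":[0.44,0.624,-0.03],"turn":0.0087},{"gripper":20,"slide":[0.44,0.624,-0.03],"turn":0.0087},{"gripper":20,"slide":[0.44,0.624,-0.03],"turn":0.0087},{"gripper":20,"slide":[0.44,0.624,-0.03],"turn":0.0087},{"gripper":20,"slide":[0.44,0.624,-0.03],"turn":0.0087},{"gripper":20,"slide":[0.44,0.624,0.06],"turn":0.0087},{"gripper":20,"slide":[0.44,0.624,0.1],"turn":0.0087},{"gripper":20,"slide":[0.44,0.624,0.1],"turn":0.0087},{"gripper":20,"slide":[0.44,0.624,0.1],"turn":0.0087}]' 20; python3 -c "
from h import *
p,s=snap('scene','scene3')
cv2.imwrite('pics/v3.png',cv2.resize(p[130:230,150:290],None,fx=4,fy=4,interpolation=cv2.INTER_CUBIC))
plan(.438,.175,.03,87.4)"
```

```text
time: 7.12
tool_pos: [0.439, 0.1745, 0.072]
orientation: [[-0.999, 0.046, 0.0], [0.046, 0.999, 0.0], [-0.0, 0.0, -1.0]]
force: [0.1, -0.2, -1.1]
width: 0.0358
grasp_force: 20.0
slide [0.0022, 0.0008, 0.0845] turn -0.0001 now [0.439, 0.1745, 0.0723] 87.36 t 7.175
```

View pics/v3.png

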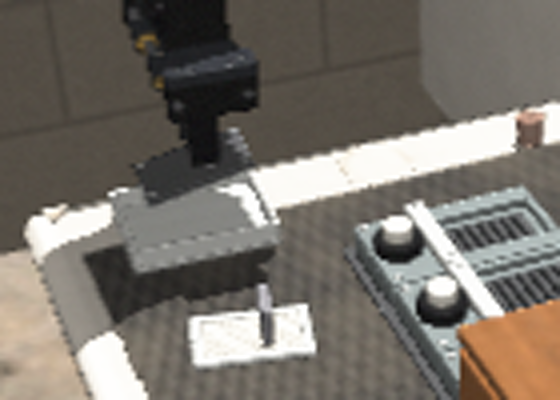

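```bash
python3 -m jog '[{"gripper":20,"slide":[0,0,0.02],"turn":0},{"gripper":20,"slide":[0,0,0.035],"turn":0},{"gripper":20,"slide":[0,0,0.05],"turn":0},{"gripper":20,"slide":[0,0,0.06],"turn":0},{"gripper":20,"slide":[0,0,0.07],"turn":0},{"gripper":20,"slide":[0,0,0.08],"turn":0},{"gripper":20,"slide":[0,0,0.088],"turn":0},{"gripper":20,"slide":[0,0,0.096],"turn":0},{"gripper":20,"slide":[0,0,0.102],"turn":0},{"gripper":20,"slide":[0,0,0.106],"turn":0}]' 8
```

```text
time: 8.43
tool_pos: [0.4385, 0.1747, 0.0185]
orientation: [[-0.999, 0.046, 0.0], [0.046, 0.999, 0.0], [-0.0, 0.0, -1.0]]
force: [3.0, 0.6, 0.9]
width: 0.0356
grasp_force: 8.0
```

```bash
python3 -m jog '[{"gripper":46,"slide":[0,0,0.002],"turn":0},{"gripper":46,"slide":[0,0,0.002],"turn":0},{"gripper":46,"slide":[0,0,0.0],"turn":0},{"gripper":46,"slide":[0,0,-0.05],"turn":0},{"gripper":46,"slide":[0,0,-0.15],"turn":0},{"gripper":60,"slide":[0.0,-0.2,-0.22],"turn":0},{"gripper":60,"slide":[-0.2,-0.5,-0.25],"turn":0},{"gripper":60,"slide":[-0.2,-0.5,-0.25],"turn":0},{"gripper":60,"slide":[-0.2,-0.5,-0.25],"turn":0},{"gripper":60,"slide":[-0.2,-0.5,-0.25],"turn":0},{"gripper":60,"slide":[-0.2,-0.5,-0.25],"turn":0}]' 8; python3 - <<'E'
from h import *
p,d=snap("top","top4")
cv2.imwrite("pics/v4.png",cv2.resize(p[160:300,150:420],None,fx=2.9,fy=2.9,interpolation=cv2.INTER_CUBIC))
P=cloud("top",d); X,Y,Z=P[...,0],P[...,1],P[...,2]
m=(X>.38)&(X<.48)&(Y>.135)&(Y<.215)&(p.max(2)<130); q=P[m]
A=np.c_[q[:,:2],np.ones(len(q))]; k=q[:,2]<.025; c=np.linalg.lstsq(A[k],q[k,2],rcond=None)[0]; print("plane",c, np.median(q[k,2]))
m2=(m&(Z<.025)); w=onz("top",np.argwhere(m2)[:,::-1].astype(float),.0095)[:,:2]*1000; print(cv2.minAreaRect(w.astype(np.float32)))
E
```

```text
time: 9.8
tool_pos: [0.5274, -0.0813, 0.1437]
orientation: [[-0.999, 0.048, 0.001], [0.048, 0.999, -0.0], [-0.001, -0.0, -1.0]]
force: [-0.4, 0.7, -0.5]
width: 0.0599
grasp_force: 0.0
plane [ 0.00287934  0.06049834 -0.00174344] 0.008730008078231544
((429.06317138671875, 169.00204467773438), (47.398216247558594, 84.6900863647461), 87.50506591796875)
```

View pics/v4.png

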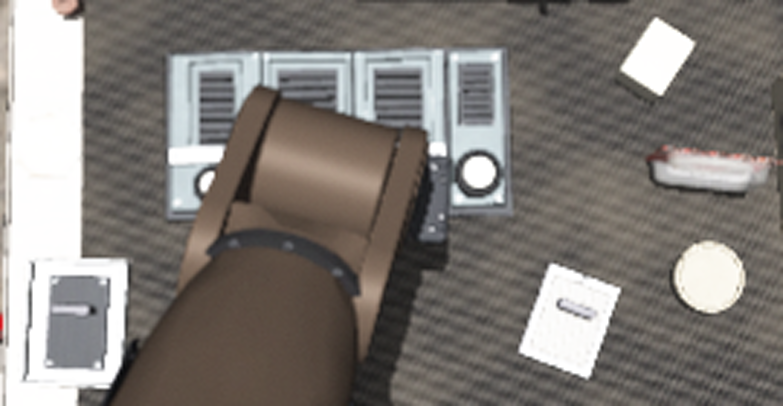

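```bash
python3 -c "
from h import *
plan(.4374,-.3002,.10,69.2)"
```

```text
slide [0.1575, -0.4484, 0.0869] turn 0.0503 now [0.5266, -0.08, 0.1435] 87.3 t 9.85
```

```bash
python3 -m jog '[{"gripper":60,"slide":[0.158,-0.448,0.04],"turn":0.05},{"gripper":60,"slide":[0.158,-0.448,0.04],"turn":0.05},{"gripper":60,"slide":[0.158,-0.448,0.04],"turn":0.05},{"gripper":60,"slide":[0.158,-0.448,0.04],"turn":0.05},{"gripper":60,"slide":[0.158,-0.448,0.087],"turn":0.05},{"gripper":60,"slide":[0.158,-0.448,0.087],"turn":0.05},{"gripper":60,"slide":[0.158,-0.448,0.087],"turn":0.05}]'; python3 -c "
from h import *
plan(.4374,-.3002,.0135,69.2)"
```

```text
time: 10.72
tool_pos: [0.4382, -0.2987, 0.1006]
orientation: [[-0.937, 0.351, 0.0], [0.351, 0.937, 0.0], [0.0, 0.0, -1.0]]
force: [-0.2, -0.1, 0.5]
width: 0.0599
grasp_force: 0.0
slide [0.0005, -0.0035, 0.1743] turn 0.0008 now [0.4382, -0.2987, 0.1006] 69.48 t 10.725
```

```bash
python3 -m jog '[{"gripper":60,"slide":[0,-0.003,0.1],"turn":0},{"gripper":60,"slide":[0,-0.003,0.17],"turn":0},{"gripper":60,"slide":[0,-0.003,0.173],"turn":0},{"gripper":60,"slide":[0,-0.003,0.173],"turn":0},{"gripper":20,"slide":[0,-0.003,0.173],"turn":0},{"gripper":20,"slide":[0,-0.003,0.173],"turn":0},{"gripper":20,"slide":[0,-0.003,0.173],"turn":0},{"gripper":20,"slide":[0,-0.003,0.173],"turn":0},{"gripper":20,"slide":[0,-0.003,0.173],"turn":0},{"gripper":20,"slide":[0,-0.003,0.173],"turn":0},{"gripper":20,"slide":[0,-0.003,0.12],"turn":0},{"gripper":20,"slide":[0,-0.003,0.06],"turn":0},{"gripper":20,"slide":[0,-0.003,0.06],"turn":0}]' 20; python3 -m jog '[{"gripper":20,"slide":[0,0,0],"turn":0},{"gripper":20,"slide":[0,0,0],"turn":0},{"gripper":20,"slide":[0,0,0],"turn":0},{"gripper":20,"slide":[0,0,0],"turn":0}]' 3; python3 - <<'E'
from h import *
s,_=snap("scene","scene5");p,_=snap("top","top5")
o=np.zeros((400,800,3),np.uint8);o[:,:400]=cv2.resize(s[160:300,150:290],(400,400));o[:,400:]=cv2.resize(p[200:300,290:390],(400,400))
cv2.imwrite("pics/v5.png",o)
plan(.61,-.0472,.15,90.5)
E
```

```text
time: 12.35
tool_pos: [0.4379, -0.3017, 0.0716]
orientation: [[-0.936, 0.352, 0.003], [0.352, 0.936, -0.002], [-0.003, -0.001, -1.0]]
force: [0.7, -0.4, -2.0]
width: 0.0359
grasp_force: 20.0
time: 12.85
tool_pos: [0.4372, -0.3011, 0.0697]
orientation: [[-0.936, 0.352, -0.0], [0.352, 0.936, 0.001], [0.001, 0.0, -1.0]]
force: [-0.3, -0.1, -0.6]
width: 0.036
grasp_force: 3.0
slide [-0.1445, 0.597, -0.1601] turn -0.0586 now [0.4373, -0.3011, 0.0699] 69.39 t 12.95
```

View pics/v5.png

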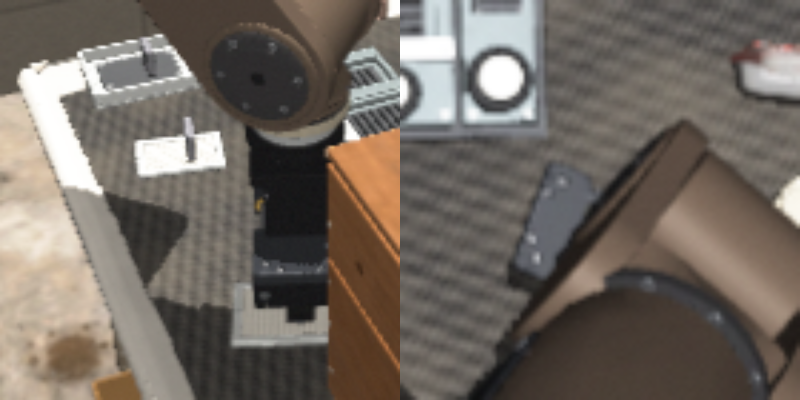

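```bash
python3 -m jog '[{"gripper":20,"slide":[0,0,-0.16],"turn":0},{"gripper":20,"slide":[0,0,-0.16],"turn":0},{"gripper":20,"slide":[-0.18,0.61,-0.16],"turn":-0.0586},{"gripper":20,"slide":[-0.18,0.61,-0.16],"turn":-0.0586},{"gripper":20,"slide":[-0.18,0.61,-0.16],"turn":-0.0586},{"gripper":20,"slide":[-0.18,0.61,-0.16],"turn":-0.0586},{"gripper":20,"slide":[-0.18,0.61,-0.16],"turn":-0.0586},{"gripper":20,"slide":[-0.18,0.61,-0.16],"turn":-0.0586},{"gripper":20,"slide":[-0.18,0.61,-0.12],"turn":-0.0586},{"gripper":20,"slide":[-0.18,0.61,-0.12],"turn":-0.0586},{"gripper":20,"slide":[-0.18,0.61,-0.12],"turn":-0.0586}]' 20;  python3 - <<'E'
from h import *
s,d=snap("scene","scene6")
cv2.imwrite("pics/v6.png",cv2.resize(s[110:235,180:330],None,fx=5,fy=4.8,interpolation=cv2.INTER_CUBIC))
plan(.65,-.0472,.08,90.5)
E
```

```text
time: 14.32
tool_pos: [0.6288, -0.0481, 0.1307]
orientation: [[-1.0, -0.008, 0.0], [-0.008, 1.0, -0.0], [-0.0, -0.0, -1.0]]
force: [0.1, -0.4, -1.1]
width: 0.036
grasp_force: 20.0
slide [-0.042, 0.0014, 0.1018] turn -0.0002 now [0.629, -0.048, 0.1309] 90.44 t 14.375
```

View pics/v6.png

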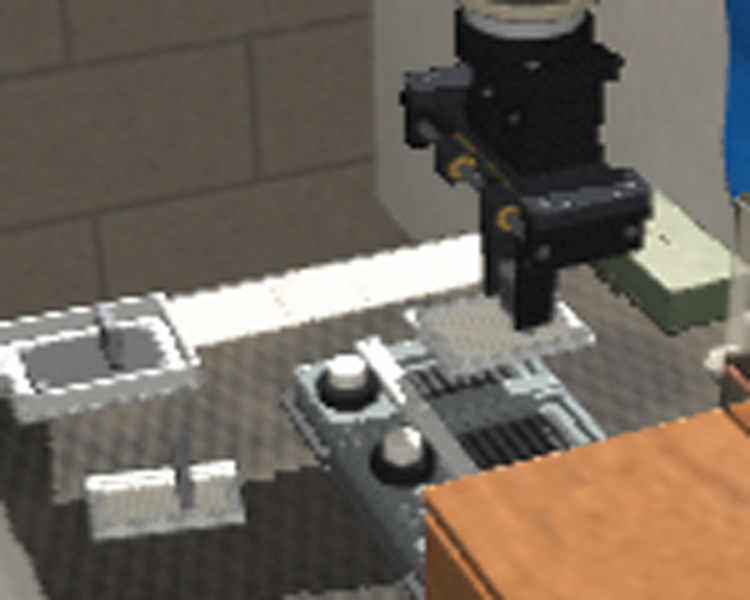

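```bash
python3 - <<'E'
from h import *
d=np.load("pics/scene6.npy"); p=cv2.imread("pics/scene6.png"); P=cloud("scene",d)
Q=P[170:190,260:300].reshape(-1,3); k=(Q[:,2]>.075)&(Q[:,2]<.14)&(abs(Q[:,0]-.615)<.06)&(abs(Q[:,1]+.048)<.05); Q=Q[k]
for i in range(4):
    A=np.c_[Q[:,:2],np.ones(len(Q))]; c=np.linalg.lstsq(A,Q[:,2],rcond=None)[0]; e=Q[:,2]-A@c; print(len(Q),c.round(3),e.std().round(4)); Q=Q[abs(e)<.003]
print(Q.min(0),Q.max(0))
E
```

```text
413 [0.034 0.012 0.104] 0.0039
314 [0.013 0.005 0.115] 0.0013
312 [0.012 0.004 0.116] 0.0013
311 [0.011 0.003 0.116] 0.0013
[ 0.57331608 -0.0869985   0.12001275] [ 0.66392989 -0.01158082  0.12652588]
```

```bash
python3 -m jog '[{"gripper":20,"slide":[-0.05,0.001,0.05],"turn":0},{"gripper":20,"slide":[-0.05,0.001,0.1],"turn":0},{"gripper":20,"slide":[-0.05,0.001,0.15],"turn":0},{"gripper":20,"slide":[-0.05,0.001,0.15],"turn":0},{"gripper":20,"slide":[-0.05,0.001,0.15],"turn":0}]' 20; python3 -c "
from h import *
plan(.654,-.047,.0405,90.5)"
```

```text
time: 15.0
tool_pos: [0.6544, -0.047, 0.0565]
orientation: [[-1.0, -0.008, 0.002], [-0.008, 1.0, -0.0], [-0.002, -0.0, -1.0]]
force: [-0.2, -1.2, -1.3]
width: 0.0357
grasp_force: 20.0
slide [0.0009, -0.0, 0.0319] turn -0.0001 now [0.6544, -0.047, 0.0565] 90.47 t 15.0
```

```bash
python3 -m jog '[{"gripper":20,"slide":[0,0,0.01],"turn":0},{"gripper":20,"slide":[0,0,0.018],"turn":0},{"gripper":20,"slide":[0,0,0.024],"turn":0},{"gripper":20,"slide":[0,0,0.028],"turn":0},{"gripper":20,"slide":[0,0,0.032],"turn":0},{"gripper":20,"slide":[0,0,0.034],"turn":0},{"gripper":20,"slide":[0,0,0.034],"turn":0}]' 5; python3 -c "
from h import *
s,d=snap('scene','s7'); P=cloud('scene',d)
Q=P[180:215,250:310].reshape(-1,3); k=(Q[:,2]>.024)&(Q[:,2]<.05)&(abs(Q[:,0]-.63)<.032)&(abs(Q[:,1]+.048)<.03); Q=Q[k]
for i in range(4):
    A=np.c_[Q[:,:2],np.ones(len(Q))]; c=np.linalg.lstsq(A,Q[:,2],rcond=None)[0]; e=Q[:,2]-A@c; print(len(Q),c.round(3),e.std().round(4)); Q=Q[abs(e)<.004]
print(Q.min(0),Q.max(0))
plan(.654,-.047,.0405,90.5)"
```

```text
time: 15.88
tool_pos: [0.6547, -0.0466, 0.039]
orientation: [[-1.0, -0.008, 0.002], [-0.008, 1.0, -0.0], [-0.002, -0.0, -1.0]]
force: [-0.3, 0.6, 5.3]
width: 0.0362
grasp_force: 5.0
214 [ 0.179 -0.017 -0.081] 0.0043
151 [ 0.121 -0.014 -0.045] 0.0017
147 [ 0.106 -0.007 -0.035] 0.0015
147 [ 0.106 -0.007 -0.035] 0.0015
[ 0.60145256 -0.06736938  0.0267735 ] [ 0.65534342 -0.0185092   0.0360362 ]
slide [0.0014, -0.0007, -0.003] turn -0.0001 now [0.6547, -0.0467, 0.039] 90.48 t 15.925
```

```bash
python3 -m jog '[{"gripper":20,"slide":[0.006,0,-0.002],"turn":0},{"gripper":20,"slide":[0.012,0,-0.002],"turn":0},{"gripper":20,"slide":[0.018,0,-0.002],"turn":0},{"gripper":20,"slide":[0.024,0,-0.002],"turn":0},{"gripper":20,"slide":[0.028,0,-0.002],"turn":0},{"gripper":20,"slide":[0.029,0,0],"turn":0}]' 6; python3 -m jog '[{"gripper":20,"slide":[0,0,0.003],"turn":0},{"gripper":20,"slide":[0,0,0.006],"turn":0},{"gripper":20,"slide":[-0.003,0,0.009],"turn":0},{"gripper":20,"slide":[-0.005,0,0.01],"turn":0},{"gripper":20,"slide":[-0.005,0,0.01],"turn":0}]'; python3 -c "
from h import *
s,d=snap('scene','s8'); P=cloud('scene',d)
Q=P[180:215,250:310].reshape(-1,3); k=(Q[:,2]>.024)&(Q[:,2]<.05)&(abs(Q[:,0]-.63)<.032)&(abs(Q[:,1]+.048)<.03); Q=Q[k]
for i in range(4):
    A=np.c_[Q[:,:2],np.ones(len(Q))]; c=np.linalg.lstsq(A,Q[:,2],rcond=None)[0]; e=Q[:,2]-A@c; print(len(Q),c.round(3),e.std().round(4)); Q=Q[abs(e)<.004]
print(Q.mean(0))"
```

```text
time: 16.68
tool_pos: [0.6412, -0.0466, 0.0392]
orientation: [[-1.0, -0.008, 0.005], [-0.008, 1.0, -0.0], [-0.005, -0.0, -1.0]]
force: [7.6, 2.2, 3.3]
width: 0.0359
grasp_force: 6.0
time: 17.3
tool_pos: [0.6418, -0.0467, 0.0331]
orientation: [[-1.0, -0.008, -0.0], [-0.008, 1.0, 0.0], [0.0, 0.0, -1.0]]
force: [0.9, 1.0, 1.0]
width: 0.0358
grasp_force: 6.0
176 [ 0.252 -0.084 -0.13 ] 0.0059
91 [ 0.198 -0.099 -0.097] 0.002
89 [ 0.189 -0.104 -0.092] 0.0019
89 [ 0.189 -0.104 -0.092] 0.0019
[ 0.62283379 -0.04323428  0.0304606 ]
```

```bash
python3 -m jog '[{"gripper":50,"slide":[0,0,0],"turn":0},{"gripper":50,"slide":[0,0,0],"turn":0},{"gripper":50,"slide":[0,0,-0.04],"turn":0},{"gripper":50,"slide":[0,0,-0.09],"turn":0},{"gripper":0,"slide":[0,0,-0.09],"turn":0},{"gripper":0,"slide":[0,0,-0.09],"turn":0},{"gripper":0,"slide":[0,0,-0.09],"turn":0},{"gripper":0,"slide":[-0.01,0,-0.07],"turn":0},{"gripper":0,"slide":[-0.01,0,-0.06],"turn":0},{"gripper":0,"slide":[-0.01,0,-0.056],"turn":0},{"gripper":0,"slide":[-0.01,0,-0.053],"turn":0},{"gripper":0,"slide":[-0.01,0,-0.05],"turn":0}]' 20; python3 -c "
from h import *
plan(.654,-.047,.0405,90.5)"
```

```text
time: 18.85
tool_pos: [0.647, -0.0467, 0.0605]
orientation: [[-1.0, -0.009, 0.001], [-0.009, 1.0, -0.0], [-0.001, -0.0, -1.0]]
force: [-11.1, 1.3, 35.7]
width: 0.0002
grasp_force: 17.7
slide [-0.0139, -0.0007, 0.04] turn -0.0 now [0.647, -0.0467, 0.0605] 90.49 t 18.85
```

```bash
python3 -m jog '[{"gripper":0,"slide":[0,0,-0.1],"turn":0},{"gripper":60,"slide":[0,0,-0.2],"turn":0},{"gripper":60,"slide":[0.3,-0.45,-0.25],"turn":0},{"gripper":60,"slide":[0.3,-0.45,-0.25],"turn":0},{"gripper":60,"slide":[0.3,-0.45,-0.25],"turn":0},{"gripper":60,"slide":[0.3,-0.45,-0.25],"turn":0},{"gripper":60,"slide":[0.3,-0.45,-0.25],"turn":0},{"gripper":60,"slide":[0.3,-0.45,-0.25],"turn":0}]' 20; python3 - <<'E'
from h import *
p,d=snap("top","top9"); P=cloud("top",d); Z=P[...,2]
cv2.imwrite("pics/v9.png",cv2.resize(p[160:300,150:420],None,fx=2.9,fy=2.9,interpolation=cv2.INTER_CUBIC))
def rib(m,z):
    n,l,st,ce=cv2.connectedComponentsWithStats(m.astype(np.uint8))
    for i in range(1,n):
        if st[i,4]>15:
            w=onz("top",np.argwhere(l==i)[:,::-1].astype(float),z)[:,:2]*1000; print(st[i,4],w.mean(0).round(1),[np.round(x,1) for x in cv2.minAreaRect(w.astype(np.float32))])
b=np.zeros_like(Z,bool); b[255:290,215:255]=1; rib(b&(Z>.026)&(Z<.06),.0385)
b=np.zeros_like(Z,bool); b[182:197,240:275]=1; rib(b&(Z>.045)&(Z<.09),.0605)
k=(abs(P[...,0]-.615)<.015)&(abs(P[...,1]+.047)<.025); print(np.median(Z[k])); k=(abs(P[...,0]-.663)<.008)&(abs(P[...,1]+.047)<.025); print(np.median(Z[k]))
plan(.4358,.008,.1,78.3)
E
```

```text
time: 19.85
tool_pos: [0.498, -0.2742, 0.1831]
orientation: [[-1.0, -0.006, 0.0], [-0.006, 1.0, 0.0], [-0.0, 0.0, -1.0]]
force: [1.0, 0.2, -0.1]
width: 0.0589
grasp_force: 0.0
48 [436.    8.3] [array([435.9,   8.5]), array([34.2,  9.5]), np.float64(78.5)]
52 [640.9 -48. ] [array([640.6, -48.5]), array([35.5,  8.3]), np.float64(89.6)]
0.02748128866002264
0.028101944508263532
slide [0.1217, 0.5633, 0.1661] turn 0.0336 now [0.4986, -0.2732, 0.183] 90.4 t 19.9
```

View pics/v9.png

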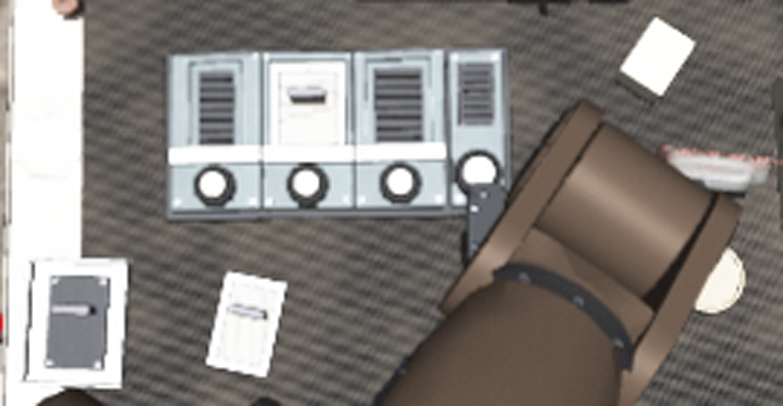

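```bash
python3 -m jog '[{"gripper":60,"slide":[0.1217,0.5633,0.08],"turn":0.0336},{"gripper":60,"slide":[0.1217,0.5633,0.08],"turn":0.0336},{"gripper":60,"slide":[0.1217,0.5633,0.08],"turn":0.0336},{"gripper":60,"slide":[0.1217,0.5633,0.08],"turn":0.0336},{"gripper":60,"slide":[0.1217,0.5633,0.08],"turn":0.0336},{"gripper":60,"slide":[0.1217,0.5633,0.166],"turn":0.0336},{"gripper":60,"slide":[0.1217,0.5633,0.166],"turn":0.0336},{"gripper":60,"slide":[0.1217,0.5633,0.166],"turn":0.0336}]'; python3 -c "
from h import *
plan(.4359,.0082,.0135,78.3)"
```

```text
time: 20.9
tool_pos: [0.436, 0.0084, 0.1008]
orientation: [[-0.98, 0.201, 0.0], [0.201, 0.98, 0.0], [-0.0, 0.0, -1.0]]
force: [0.2, 0.9, 0.6]
width: 0.0599
grasp_force: 0.0
slide [0.0002, -0.0004, 0.1747] turn 0.0003 now [0.436, 0.0084, 0.1008] 78.4 t 20.9
```

```bash
python3 -m jog '[{"gripper":60,"slide":[0,0,0.1],"turn":0},{"gripper":60,"slide":[0,0,0.17],"turn":0},{"gripper":60,"slide":[0,0,0.173],"turn":0},{"gripper":60,"slide":[0,0,0.173],"turn":0},{"gripper":20,"slide":[0,0,0.173],"turn":0},{"gripper":20,"slide":[0,0,0.173],"turn":0},{"gripper":20,"slide":[0,0,0.173],"turn":0},{"gripper":20,"slide":[0,0,0.173],"turn":0},{"gripper":20,"slide":[0,0,0.173],"turn":0},{"gripper":20,"slide":[0,0,0.173],"turn":0},{"gripper":20,"slide":[0,0,0.12],"turn":0},{"gripper":20,"slide":[0,0,0.02],"turn":0},{"gripper":20,"slide":[0,0,-0.08],"turn":0},{"gripper":20,"slide":[0,0,-0.08],"turn":0}]' 20; python3 -c "
from h import *
plan(.6548,-.135,.14,90.5)"
```

```text
time: 22.65
tool_pos: [0.4368, 0.0081, 0.1429]
orientation: [[-0.98, 0.201, 0.006], [0.201, 0.98, -0.001], [-0.006, 0.0, -1.0]]
force: [-0.9, -0.8, -1.9]
width: 0.0357
grasp_force: 20.0
slide [-0.4846, -0.1926, 0.0087] turn -0.0336 now [0.4368, 0.0081, 0.1429] 78.4 t 22.65
```

```bash
python3 -m jog '[{"gripper":20,"slide":[-0.4846,-0.1926,0],"turn":-0.0336},{"gripper":20,"slide":[-0.4846,-0.1926,0],"turn":-0.0336},{"gripper":20,"slide":[-0.4846,-0.1926,0],"turn":-0.0336},{"gripper":20,"slide":[-0.4846,-0.1926,0],"turn":-0.0336},{"gripper":20,"slide":[-0.4846,-0.1926,0],"turn":-0.0336},{"gripper":20,"slide":[-0.4846,-0.1926,0],"turn":-0.0336},{"gripper":20,"slide":[-0.4846,-0.1926,0.06],"turn":-0.0336},{"gripper":20,"slide":[-0.4846,-0.1926,0.06],"turn":-0.0336},{"gripper":20,"slide":[-0.4846,-0.1926,0.06],"turn":-0.0336}]' 20; python3 - <<'E'
from h import *
plan(.6548,-.135,.0565,90.5)
s,d=snap("scene","s10"); P=cloud("scene",d)
k=(P[...,2]>.07)&(P[...,2]<.108)&(abs(P[...,0]-.643)<.06)&(abs(P[...,1]+.135)<.045); Q=P[k]; print(len(Q))
for i in range(4):
    A=np.c_[Q[:,:2],np.ones(len(Q))]; c=np.linalg.lstsq(A,Q[:,2],rcond=None)[0]; e=Q[:,2]-A@c; print(len(Q),c.round(3),e.std().round(4)); Q=Q[abs(e)<.004]
print(Q.min(0),Q.max(0))
E
```

```text
time: 23.78
tool_pos: [0.6533, -0.1344, 0.111]
orientation: [[-1.0, -0.009, 0.0], [-0.009, 1.0, 0.0], [-0.0, 0.0, -1.0]]
force: [-0.3, -0.9, -1.3]
width: 0.0362
grasp_force: 20.0
slide [-0.003, -0.0012, 0.1089] turn 0.0 now [0.6533, -0.1344, 0.111] 90.51 t 23.775
238
238 [0.001 0.006 0.103] 0.0017
235 [-0.001  0.008  0.105] 0.0017
235 [-0.001  0.008  0.105] 0.0017
235 [-0.001  0.008  0.105] 0.0017
[ 0.59789705 -0.15539541  0.09927554] [ 0.6894196  -0.10220455  0.1069905 ]
```

```bash
python3 -m jog '[{"gripper":20,"slide":[-0.003,-0.0012,0.05],"turn":0},{"gripper":20,"slide":[-0.003,-0.0012,0.1],"turn":0},{"gripper":20,"slide":[-0.003,-0.0012,0.11],"turn":0},{"gripper":20,"slide":[-0.003,-0.0012,0.11],"turn":0},{"gripper":20,"slide":[-0.003,-0.0012,0.11],"turn":0}]' 20; python3 -m jog '[{"gripper":20,"slide":[0,0,0.01],"turn":0},{"gripper":20,"slide":[0,0,0.018],"turn":0},{"gripper":20,"slide":[0,0,0.024],"turn":0},{"gripper":20,"slide":[0,0,0.028],"turn":0},{"gripper":20,"slide":[0,0,0.032],"turn":0},{"gripper":20,"slide":[0,0,0.034],"turn":0},{"gripper":20,"slide":[0,0,0.034],"turn":0}]' 5; python3 - <<'E'
from h import *
plan(.6548,-.135,.039,90.5)
s,d=snap("scene","s11"); P=cloud("scene",d)
k=(P[...,2]>.024)&(P[...,2]<.05)&(abs(P[...,0]-.63)<.032)&(abs(P[...,1]+.135)<.027); Q=P[k]
for i in range(4):
    A=np.c_[Q[:,:2],np.ones(len(Q))]; c=np.linalg.lstsq(A,Q[:,2],rcond=None)[0]; e=Q[:,2]-A@c; print(len(Q),c.round(3),e.std().round(4)); Q=Q[abs(e)<.004]
print(Q.min(0),Q.max(0))
E
```

```text
time: 24.45
tool_pos: [0.6556, -0.1357, 0.0564]
orientation: [[-1.0, -0.008, 0.002], [-0.008, 1.0, -0.0], [-0.002, -0.0, -1.0]]
force: [0.8, -0.3, -1.7]
width: 0.0362
grasp_force: 20.0
time: 25.32
tool_pos: [0.6558, -0.1355, 0.0389]
orientation: [[-1.0, -0.008, 0.002], [-0.008, 1.0, -0.0], [-0.002, -0.0, -1.0]]
force: [-1.4, 1.2, 6.2]
width: 0.0359
grasp_force: 5.0
slide [0.002, 0.0011, -0.0001] turn -0.0001 now [0.6558, -0.1355, 0.0389] 90.48 t 25.325
0 [0. 0. 0.] nan
0 [0. 0. 0.] nan
0 [0. 0. 0.] nan
0 [0. 0. 0.] nan
  ret = _var(a, axis=axis, dtype=dtype, out=out, ddof=ddof,
  arrmean = um.true_divide(arrmean, div, out=arrmean,
  ret = ret.dtype.type(ret / rcount)
Traceback (most recent call last):
ValueError: zero-size array to reduction operation minimum which has no identity
```

Hidden by the crate in the scene view; the forces match the first fit, so I repeat the same slide and press.

```bash
python3 -m jog '[{"gripper":20,"slide":[0.006,0,-0.002],"turn":0},{"gripper":20,"slide":[0.012,0,-0.002],"turn":0},{"gripper":20,"slide":[0.018,0,-0.002],"turn":0},{"gripper":20,"slide":[0.024,0,-0.002],"turn":0},{"gripper":20,"slide":[0.028,0,-0.002],"turn":0},{"gripper":20,"slide":[0.029,0,0],"turn":0}]' 6; python3 -m jog '[{"gripper":20,"slide":[0,0,0.003],"turn":0},{"gripper":20,"slide":[0,0,0.006],"turn":0},{"gripper":20,"slide":[-0.003,0,0.009],"turn":0},{"gripper":20,"slide":[-0.005,0,0.01],"turn":0},{"gripper":20,"slide":[-0.005,0,0.01],"turn":0}]'
```

```text
time: 26.12
tool_pos: [0.642, -0.1355, 0.039]
orientation: [[-1.0, -0.008, 0.004], [-0.008, 1.0, -0.0], [-0.004, -0.0, -1.0]]
force: [7.6, 3.1, 2.4]
width: 0.0361
grasp_force: 6.0
time: 26.75
tool_pos: [0.6429, -0.1356, 0.0331]
orientation: [[-1.0, -0.008, -0.0], [-0.008, 1.0, 0.0], [0.0, 0.0, -1.0]]
force: [0.4, 2.1, 0.9]
width: 0.0359
grasp_force: 6.0
```

```bash
python3 -m jog '[{"gripper":50,"slide":[0,0,0],"turn":0},{"gripper":50,"slide":[0,0,0],"turn":0},{"gripper":50,"slide":[0,0,-0.04],"turn":0},{"gripper":50,"slide":[0,0,-0.09],"turn":0},{"gripper":0,"slide":[0,0,-0.09],"turn":0},{"gripper":0,"slide":[0,0,-0.09],"turn":0},{"gripper":0,"slide":[0,0,-0.09],"turn":0},{"gripper":0,"slide":[-0.005,0,-0.07],"turn":0},{"gripper":0,"slide":[-0.005,0,-0.06],"turn":0},{"gripper":0,"slide":[-0.005,0,-0.056],"turn":0},{"gripper":0,"slide":[-0.005,0,-0.054],"turn":0},{"gripper":0,"slide":[-0.005,0,-0.052],"turn":0}]' 20; python3 -m jog '[{"gripper":0,"slide":[0,0,-0.1],"turn":0},{"gripper":0,"slide":[0,0,-0.2],"turn":0},{"gripper":0,"slide":[0.3,-0.3,-0.25],"turn":0},{"gripper":0,"slide":[0.3,-0.3,-0.25],"turn":0},{"gripper":0,"slide":[0.3,-0.3,-0.25],"turn":0},{"gripper":0,"slide":[0.3,-0.3,-0.25],"turn":0},{"gripper":0,"slide":[0.3,-0.3,-0.25],"turn":0},{"gripper":0,"slide":[0.3,-0.3,-0.25],"turn":0}]' 20; python3 - <<'E'
from h import *
p,d=snap("top","top12"); P=cloud("top",d); Z=P[...,2]
cv2.imwrite("pics/v12.png",cv2.resize(p[160:300,150:420],None,fx=2.9,fy=2.9,interpolation=cv2.INTER_CUBIC))
def rib(m,z):
    n,l,st,ce=cv2.connectedComponentsWithStats(m.astype(np.uint8))
    for i in range(1,n):
        if st[i,4]>15:
            w=onz("top",np.argwhere(l==i)[:,::-1].astype(float),z)[:,:2]*1000; print(st[i,4],w.mean(0).round(1),[np.round(x,1) for x in cv2.minAreaRect(w.astype(np.float32))])
b=np.zeros_like(Z,bool); b[182:197,240:305]=1; rib(b&(Z>.045)&(Z<.09),.0605)
for y in(-.047,-.135):
  for x,t in((.615,.012),(.663,.008)): k=(abs(P[...,0]-x)<t)&(abs(P[...,1]-y)<.022); print(y,x,np.median(Z[k]))
plan(.5568,-.1355,.09,90.5)
E
```

```text
time: 28.25
tool_pos: [0.6456, -0.1357, 0.0606]
orientation: [[-1.0, -0.008, 0.0], [-0.008, 1.0, -0.0], [-0.0, -0.0, -1.0]]
force: [-6.8, 1.3, 23.6]
width: 0.0003
grasp_force: 11.5
time: 29.25
tool_pos: [0.4972, -0.2865, 0.1839]
orientation: [[-1.0, -0.008, 0.0], [-0.008, 1.0, 0.0], [-0.0, 0.0, -1.0]]
force: [0.2, 0.4, 0.1]
width: 0.0004
grasp_force: 0.0
52 [ 642.6 -137.2] [array([ 641.4, -137. ]), array([32.6, 11. ]), np.float64(89.6)]
54 [640.7 -48.5] [array([640.6, -48.5]), array([35.5,  8.3]), np.float64(89.6)]
-0.047 0.615 0.02711698065555268
-0.047 0.663 0.027402628335976287
-0.135 0.615 0.02762781764415323
-0.135 0.663 0.027640484912702767
slide [-0.1216, 0.3002, 0.1877] turn 0.0001 now [0.4974, -0.2862, 0.1838] 90.53 t 29.3
```

View pics/v12.png

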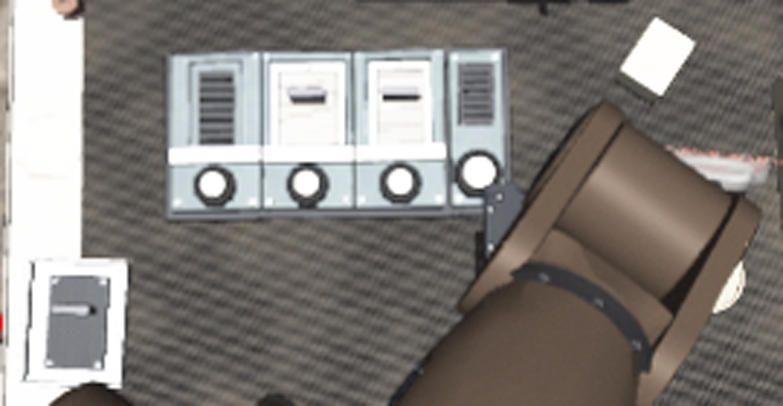

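```bash
python3 -m jog '[{"gripper":0,"slide":[-0.12,0.3,0.1],"turn":0},{"gripper":0,"slide":[-0.12,0.3,0.1],"turn":0},{"gripper":0,"slide":[-0.12,0.3,0.1],"turn":0},{"gripper":0,"slide":[-0.12,0.3,0.18],"turn":0},{"gripper":0,"slide":[-0.12,0.3,0.22],"turn":0},{"gripper":0,"slide":[-0.12,0.3,0.22],"turn":0},{"gripper":0,"slide":[-0.12,0.3,0.22],"turn":0}]' 20;python3 -c "
from h import *
plan(.557,-.1355,.0465,90.5)"
```

```text
time: 30.18
tool_pos: [0.5561, -0.136, 0.0747]
orientation: [[-1.0, -0.009, 0.001], [-0.009, 1.0, -0.0], [-0.001, -0.0, -1.0]]
force: [-0.6, 0.1, -0.2]
width: 0.0009
grasp_force: 0.0
slide [-0.0017, 0.0011, 0.0565] turn 0.0001 now [0.5561, -0.136, 0.0747] 90.53 t 30.175
```

```bash
python3 -m jog '[{"gripper":0,"slide":[-0.001,0.001,0.03],"turn":0},{"gripper":0,"slide":[-0.001,0.001,0.044],"turn":0},{"gripper":0,"slide":[-0.001,0.001,0.05],"turn":0},{"gripper":0,"slide":[-0.001,0.001,0.054],"turn":0},{"gripper":0,"slide":[-0.001,0.001,0.057],"turn":0},{"gripper":0,"slide":[-0.001,0.001,0.057],"turn":0},{"gripper":0,"slide":[-0.001,0.001,0.057],"turn":0}]' 20; python3 -m jog '[{"gripper":0,"slide":[0,0,0],"turn":0},{"gripper":0,"slide":[0,0,0],"turn":0}]'
```

```text
time: 31.05
tool_pos: [0.5561, -0.1359, 0.0463]
orientation: [[-1.0, -0.008, 0.001], [-0.008, 1.0, -0.0], [-0.001, -0.0, -1.0]]
force: [-0.3, 1.9, 8.5]
width: 0.0005
grasp_force: 4.3
time: 31.3
tool_pos: [0.5561, -0.1358, 0.0463]
orientation: [[-1.0, -0.008, 0.001], [-0.008, 1.0, -0.0], [-0.001, -0.0, -1.0]]
force: [-1.9, 2.4, 8.8]
width: 0.0008
grasp_force: 4.3
```

```bash
python3 -m jog '[{"gripper":0,"slide":[0,0,-0.03],"turn":0},{"gripper":0,"slide":[0,0,-0.07],"turn":0},{"gripper":0,"slide":[0,0,-0.07],"turn":0},{"gripper":0,"slide":[0.001,0.176,-0.07],"turn":0},{"gripper":0,"slide":[0.001,0.176,-0.07],"turn":0},{"gripper":0,"slide":[0.001,0.176,-0.07],"turn":0},{"gripper":0,"slide":[0.001,0.176,-0.05],"turn":0},{"gripper":0,"slide":[0.001,0.176,-0.05],"turn":0}]' 20;python3 -c "
from h import *
plan(.5564,-.0477,.0465,90.5)"
```

```text
time: 32.3
tool_pos: [0.5544, -0.0488, 0.0695]
orientation: [[-1.0, -0.007, -0.002], [-0.007, 1.0, 0.0], [0.002, 0.0, -1.0]]
force: [0.4, -0.1, -0.6]
width: 0.0006
grasp_force: 0.0
slide [-0.0041, 0.0022, 0.046] turn -0.0002 now [0.5544, -0.0488, 0.0695] 90.41 t 32.3
```

```bash
python3 -m jog '[{"gripper":0,"slide":[-0.003,0.001,0.02],"turn":0},{"gripper":0,"slide":[-0.003,0.001,0.034],"turn":0},{"gripper":0,"slide":[-0.003,0.001,0.04],"turn":0},{"gripper":0,"slide":[-0.003,0.001,0.046],"turn":0},{"gripper":0,"slide":[-0.003,0.001,0.05],"turn":0},{"gripper":0,"slide":[-0.003,0.001,0.05],"turn":0},{"gripper":0,"slide":[-0.003,0.001,0.05],"turn":0}]' 20
```

```text
time: 33.17
tool_pos: [0.5564, -0.0476, 0.0462]
orientation: [[-1.0, -0.009, 0.001], [-0.009, 1.0, -0.0], [-0.001, -0.0, -1.0]]
force: [-3.2, -4.1, 8.7]
width: 0.0003
grasp_force: 4.4
```

```bash
python3 -m jog '[{"gripper":0,"slide":[0,0,-0.03],"turn":0},{"gripper":0,"slide":[0,0,-0.07],"turn":0},{"gripper":0,"slide":[0,0,-0.07],"turn":0},{"gripper":0,"slide":[-0.018,-0.323,-0.07],"turn":0},{"gripper":0,"slide":[-0.018,-0.323,-0.07],"turn":0},{"gripper":0,"slide":[-0.018,-0.323,-0.07],"turn":0},{"gripper":0,"slide":[-0.018,-0.323,-0.07],"turn":0},{"gripper":0,"slide":[-0.018,-0.323,-0.05],"turn":0},{"gripper":0,"slide":[-0.018,-0.323,-0.05],"turn":0}]' 20;python3 -c "
from h import *
plan(.5655,-.209,.0465,90.5)"
```

```text
time: 34.3
tool_pos: [0.5661, -0.2073, 0.0694]
orientation: [[-1.0, -0.01, -0.002], [-0.01, 1.0, 0.001], [0.002, 0.001, -1.0]]
force: [-0.2, 0.2, 0.2]
width: 0.0005
grasp_force: 0.0
slide [0.0012, -0.0035, 0.0459] turn 0.0002 now [0.5661, -0.2073, 0.0694] 90.56 t 34.3
```

```bash
python3 -m jog '[{"gripper":0,"slide":[0,-0.002,0.02],"turn":0},{"gripper":0,"slide":[0,-0.002,0.03],"turn":0},{"gripper":0,"slide":[0,-0.002,0.036],"turn":0},{"gripper":0,"slide":[0,-0.002,0.042],"turn":0},{"gripper":0,"slide":[0,-0.002,0.047],"turn":0},{"gripper":0,"slide":[0,-0.002,0.05],"turn":0},{"gripper":0,"slide":[0,-0.002,0.05],"turn":0}]' 20
```

```text
time: 35.17
tool_pos: [0.5666, -0.2096, 0.0457]
orientation: [[-1.0, -0.008, -0.0], [-0.008, 1.0, 0.0], [0.0, 0.0, -1.0]]
force: [-0.8, 2.9, 3.7]
width: 0.0002
grasp_force: 2.1
```

```bash
python3 -m jog '[{"gripper":0,"slide":[0,0,0.004],"turn":0},{"gripper":0,"slide":[0,0,0.007],"turn":0},{"gripper":0,"slide":[0,0,0.007],"turn":0},{"gripper":0,"slide":[0,0,0.007],"turn":0}]' 20; python3 -m jog '[{"gripper":0,"slide":[0,0,-0.03],"turn":0},{"gripper":0,"slide":[0,0,-0.1],"turn":0},{"gripper":0,"slide":[0,0,-0.2],"turn":0},{"gripper":0,"slide":[0.14,-0.15,-0.27],"turn":0},{"gripper":0,"slide":[0.14,-0.15,-0.27],"turn":0},{"gripper":0,"slide":[0.14,-0.15,-0.27],"turn":0},{"gripper":0,"slide":[0.14,-0.15,-0.27],"turn":0},{"gripper":0,"slide":[0.14,-0.15,-0.27],"turn":0}]' 20; python3 - <<'E'
from h import *
p,d=snap("top","top13"); P=cloud("top",d); Z=P[...,2]
cv2.imwrite("pics/v13.png",cv2.resize(p[160:300,150:420],None,fx=2.9,fy=2.9,interpolation=cv2.INTER_CUBIC))
for y in(-.047,-.135):
  for x,t in((.615,.012),(.663,.008)): k=(abs(P[...,0]-x)<t)&(abs(P[...,1]-y)<.022); print(y,x,np.median(Z[k]))
for x,y in((.556,.04),(.556,-.048),(.557,-.1355),(.5655,-.209)): k=np.hypot(P[...,0]-x,P[...,1]-y)<.008; print(np.median(Z[k]))
E
```

```text
time: 35.67
tool_pos: [0.5668, -0.2098, 0.044]
orientation: [[-1.0, -0.008, 0.001], [-0.008, 1.0, -0.0], [-0.001, -0.0, -1.0]]
force: [-7.1, 6.9, 24.0]
width: 0.0004
grasp_force: 12.0
time: 36.67
tool_pos: [0.4977, -0.2847, 0.1766]
orientation: [[-1.0, -0.009, -0.0], [-0.009, 1.0, 0.0], [0.0, 0.0, -1.0]]
force: [-0.6, -0.0, -0.3]
width: 0.0003
grasp_force: 0.0
-0.047 0.615 0.02731793291554485
-0.047 0.663 0.02743496513101562
-0.135 0.615 0.027870387713726297
-0.135 0.663 0.0272703319630917
0.054325158751824976
0.055004004163367926
0.054611133262367884
0.052466058873177124
```

View pics/v13.png

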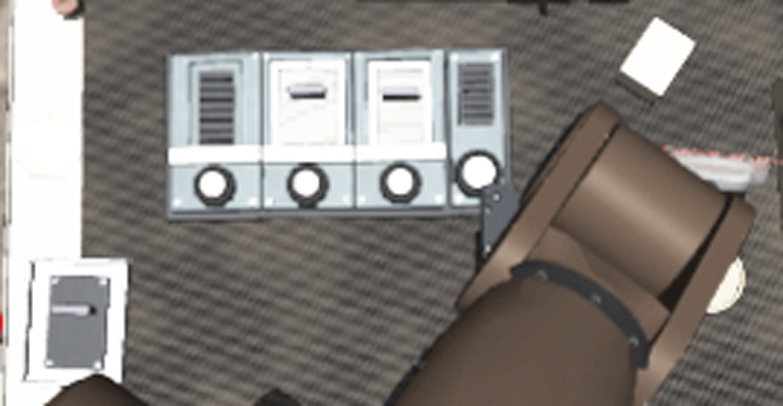

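Both cassettes are flat in their bays (ribs at about (307,95) and (401,95)), all keys are up, and the blank lies in the tray at (78,320).

```bash
python3 -c "
from rig import r
print(r.sign_off())"
```

```text
the job is handed in; nothing more can be done
None
```

The job is handed in: the blanking plate lies in the tray, the medium and wide cassettes are seated (no narrow cassette was visible on the mat), and the medium, wide and start keys were pressed in that order and are all back up; sign-off returned no verdict.

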